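# Centre the egg cup on its tile

## Task

The egg cup with the boiled egg in it stands well off the middle of its decorated tile. With the fingertips, push it gently low down on its foot until it stands upright in the middle of the tile, with the egg still sitting in it. Do not grip, lift or tip the cup or touch the egg, and leave the tile and everything else where they are.

Things in the scene. Friction and masses are not known exactly. Their poses are not given: they have to be found in the camera images.
- tile: square glazed tile, cream with a blue pattern, 108 x 108 x 9 mm, 0.3 kg, lying loose on the worktop and staying still while the cup is slid gently on it; origin at the centre of its underside (its top is 9 mm above that), x and y along its sides, z up
- egg_cup: egg cup, loose on the tile, 0.11 kg: round blue foot 52 mm across, edge upright from 0 to 9 mm above its underside; white bowl on it, 29 mm across at the foot, 44 mm at the rim 31 mm up; 58 mm tall with the egg. Origin at the centre of its underside, z up. Pushed slowly at the foot's edge it slides and stays where left, the tile still; pushed higher it may tip
- egg: brown boiled egg, 38 mm in diameter and 48 mm tall, about 0.055 kg, loose, resting upright in the bowl of the egg cup; origin at the bottom end of its long axis, z up along that axis
- egg_center (a point): the middle of the egg, 24 mm above its bottom end
- cup_seat (a point): the point on the cup's axis, 34.5 mm above its underside, where the middle of the egg lies when seated
- salt_shaker: glass salt shaker with a grey top, 44 mm in diameter, 90 mm tall, standing loose at the right of the tile; origin at the centre of its underside; leave alone
- honey_jar: honey jar with a silver lid, 64 mm in diameter, 109 mm tall, standing loose left of the tile; origin at the centre of its underside; leave alone
Things that resemble listed ones, but are neither listed nor needed, are in the scene too. There is more than one size of the egg_cup; the one meant has the size given above.

How it is judged:
At the end, for the whole second after the job is handed in: The egg cup stands upright (within 0.08 rad) and at rest on the tile, its axis within 8 mm of the tile's centre, with the egg still seated in it (within 8 mm); tile, salt shaker and honey jar are within 15 mm of where they were (horizontal distance between egg_cup and tile below 0.008 m and z of egg_cup in the frame of tile between 0.006 and 0.012 m and angle between egg_cup's own z axis and vertical below 0.08 rad and distance between egg_center and cup_seat below 0.008 m and distance of each of tile, salt_shaker, honey_jar from where it was at the start of the episode below 0.015 m and linear speed of egg_cup below 0.02 m/s); the robot touches nothing.
It fails at once if the egg cup is tipped by more than 0.3 rad, or the egg leaves its seat in the cup (by more than 12 mm) (angle between egg_cup's own z axis and vertical above 0.3 rad or distance between egg_center and cup_seat above 0.012 m).
It fails at once if the egg cup is lifted (its underside's centre more than 10 mm above the tile's top) or falls off the tile (z of egg_cup in the frame of tile above 0.019 m or z of egg_cup in the frame of tile below 0.002 m).
It fails at once if the robot touches the egg (more than 0.5 N) (contact force between any of the arm, the fingers and egg above 0.5 N).
It fails at once if the egg cup is struck or squeezed hard (more than 12 N) (contact force between the fingers and egg_cup above 12 N).
It fails at once if the tile, salt shaker or honey jar is moved more than 15 mm (distance of any of tile, salt_shaker, honey_jar from where it was at the start of the episode above 0.015 m).
It also fails if it takes over 40 s, if anything falls off the work surface, if the arm or the gripper's body presses on something with over 40 N, if the wrist force passes 120 N, or if a joint passes its speed limit or range.

## Robot

A 7-joint arm with a two-finger parallel gripper is mounted at the origin on a cart in front of the work surface, level with it; the furniture and walls round the work are solid. World frame = base frame: x ahead of the robot, y to its left, z up, the work surface at z = 0. Lengths are in m, angles in rad, forces in N, time in s.
With the tool pointing down it reaches from about 0.4 to 0.875 m from the base axis. Payload 6.5 kg.
Tool frame: the origin (TCP) lies between the finger pads; the fingertips stand 25 mm ahead of it and the grasp point (between the pads) lies 6 mm ahead of it; z points along the fingers, y is the line along which they close (so a half turn about z gives the same grasp; the last joint's range is limited). The gripper opens to 88 mm and grips with 3 to 60 N. Pads are 18 mm wide; open, the fingers measure 123 mm over their backs; the gripper's body (75 mm by 187 mm) begins 45 mm behind the grasp point.
Start: joints at [1.187, 0.536, -0.004, 1.538, 0.003, 1.067, -0.071], TCP at [0.203, -0.617, 0.264] pointing down, gripper open.
Joint ranges: [-2.7, 2.7], [-0.37, 2.16], [-1.27, 1.26], [0.24, 2.4], [-1.31, 4.45], [0.19, 1.91], [-2.76, 2.76]. Speed limits (rad/s): [2.39, 2.39, 3.14, 3.14, 3.14, 3.14, 3.14].

## Interface

Orientations are given as a unit quaternion [w, x, y, z].
In Python, from bench import r, viewer gives the robot as it stands.
- The arm moves only by the tool arm_command, never from a script. Its argument "moves" is a list of rows, each an object with "dp": the shift along the world's x, y, z in units of 0.3 m (1.0 is 0.3 m), a list of three; "rotation": the turn, a rotation vector about the world's x, y, z in units of 180 degrees (1.0 is 180 degrees), a list of three; "fingers": the opening, from -1 (shut) to 1 (fully open). In form: [{"dp": [x, y, z], "rotation": [wx, wy, wz], "fingers": fingers}, ...]. A call has 1 to 20 rows; each row shifts and turns the commanded pose from where the row before left it; what a row does not reach is not made up. A row lasts 1/8 s, in which the tool goes at most 62.5 mm and 10.7 degrees, less where a joint would pass 70% of its speed; a pose out of reach is approached as far as the arm can. A call with a number of a shift or a turn outside -1 to 1 is refused whole. A call with a gripper value outside its range is refused whole. The fingers move at their own pace and stop on an object; "squeeze" is the grip in N (left out, the last holds). Time passes only in rows, so rows that do not move let the fingers close. It gives the time, the measured TCP pose, the force, the opening and the grip force at its end, in the units of the state.
- r.read_state(): the state, without advancing time (a new reading comes with each control period).
- viewer.snapshot(name): name is "side" or "top"; returns the picture (480x640x3 uint8, red, green, blue); there is no depth.
- viewer.camera_model(name): a dict with "fx", "fy", "cx", "cy" (pixels), "rvec" (rotation vector, rad) and "tvec" (3), from world to camera coordinates, as OpenCV has them. Camera axes: x right, y down, z forward; pixel columns grow to the right and rows downward; lengths in m; the calibration is good to about 2 mm. A picture is of the moment at which its call begins. camera_model takes no time and is no camera call.
- r.finish_job(): hands the job in; it is judged then, once.
The state is a dict: "time": time; "q": joint angles; "qvel": joint speeds; "joint_efforts": joint torques, N m; "ee_pos": TCP position; "orientation": TCP orientation; "wrist_force": force on the tool from outside, world axes, zero at the start; "ft_torque": the same for the moment, N m; "finger_gap": opening from 0.0 (shut) to 1.0 (fully open); "grasp_force": force on a finger pad.
Only numpy, scipy, OpenCV 4.12 (cv2) and the standard library are available. Lean on these libraries where they do the work, as an engineer would, in place of code of your own. Each camera call takes 0.05 s, during which the arm holds its last target. There are 200 camera calls.

## Working session

There is one attempt and no reset: what is moved stays moved. The work goes in short steps, Python scripts to look and compute and a tool call to move; the robot and the scene stay as the last step left them, time stands still between calls to the robot, and variables do not carry over. Pictures are saved under pics/ and viewed, at most 10 in all, crops included, and the job is handed in when it is done.

Besides the shell and the picture viewer there is one more tool, called after ">>>" as name(argument=value, ...) on one line, values as JSON. arm_command: Moves the arm, as the interface text tells. Shifts and turns lie within -1 to 1; 1 stands for 0.3 m of shift or 180 degrees of turn. Its arguments: {"type":"object","properties":{"moves":{"type":"array"},"squeeze":{"type":"number"}},"required":["moves"]}

```bash
mkdir -p pics
cat > h.py <<'E'
import numpy as np, cv2
from bench import r, viewer
def snap(n,f):
    im=viewer.snapshot(n); cv2.imwrite(f,cv2.cvtColor(im,cv2.COLOR_RGB2BGR)); return im
def cam(n):
    m=viewer.camera_model(n); K=np.array([[m['fx'],0,m['cx']],[0,m['fy'],m['cy']],[0,0,1.]])
    return K,cv2.Rodrigues(np.array(m['rvec'],float))[0],np.array(m['tvec'],float)
def ray(n,uv,z):
    K,R,t=cam(n); d=R.T@np.linalg.solve(K,[uv[0],uv[1],1]); c=-R.T@t
    return c+d*(z-c[2])/d[2]
def proj(n,p):
    K,R,t=cam(n); q=K@(R@np.array(p,float)+t); return q[:2]/q[2]
E
python3 - <<'E'
from h import *
snap('top','pics/t1.png');snap('side','pics/s1.png')
for n in('top','side'):
    K,R,t=cam(n);print(n,K[0,0],-R.T@t,R[2])
s=r.read_state();print(s['ee_pos'],s['orientation'],s['time'],s['finger_gap'])
E
```

```text
top 570.5447150720383 [0.31606432 0.00150934 1.08916252] [ 0.17699844  0.03754393 -0.98349479]
side 612.7907899107223 [0.73873973 0.52619673 1.07873139] [-0.20515584 -0.4398505  -0.87432409]
[ 0.2029454  -0.61699004  0.26295221] [-7.30159168e-04  9.87398303e-01  1.58253051e-01 -1.74705427e-04] 0.1 0.998562687994325
```

View pics/t1.png

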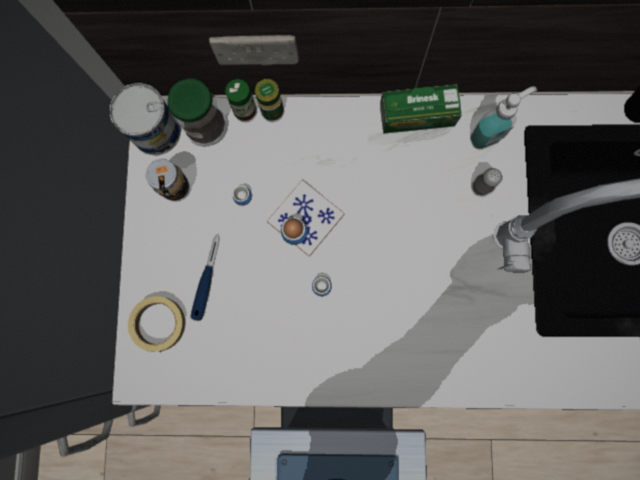

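View pics/s1.png

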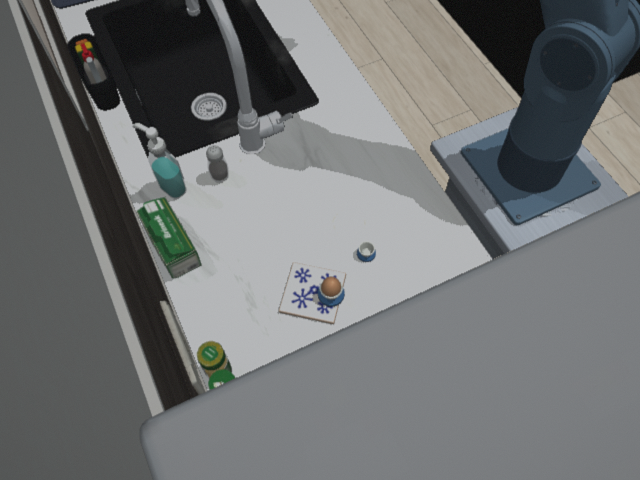

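The top view shows the tile at about (306,218) px with the cup at (294,230). The small decoy cups are at (242,195) and (321,286), the honey jar at (167,178) and the salt shaker at (488,180). I'll enlarge both views next.

Run:
```python
import cv2,numpy as np
a=cv2.imread('pics/t1.png')[170:270,255:355];b=cv2.imread('pics/s1.png')[250:335,265:365]
f=lambda i:cv2.resize(i,(400,i.shape[0]*4),interpolation=cv2.INTER_CUBIC)
a,b=f(a),f(b);o=np.zeros((400,800,3),np.uint8);o[:,:400]=a;o[:b.shape[0],400:]=b
cv2.imwrite('pics/c1.png',o)
```

```text
(no output)
```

View pics/c1.png

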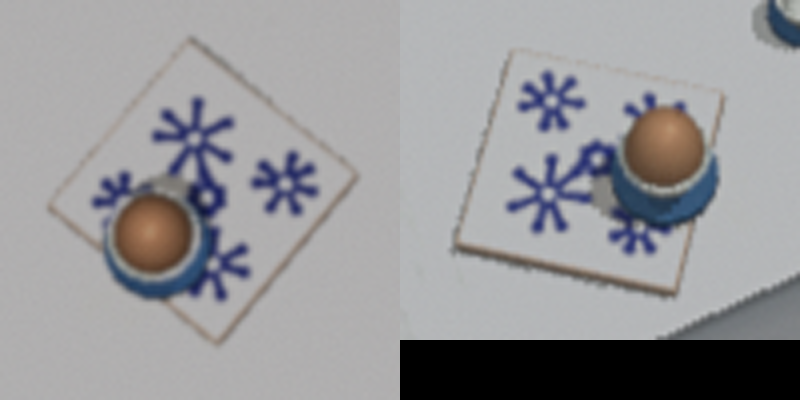

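The left half is the top view: tile corners (191,38), (358,176), (218,344), (50,207), ring (207,196), egg (154,233), foot spanning 103–210 across and down to 299. The right half is the side view: corners (112,50), (322,95), (277,292), (57,244), ring (198,158), egg (265,146), foot spanning 212–318 and down to 226.

Run:
```python
from h import *
T=lambda u:(255+(u[0]+.5)/4-.5,170+(u[1]+.5)/4-.5)
S=lambda u:(265+(u[0]+.5)/4-.5,250+(u[1]+.5)/4-.5)
np.set_printoptions(precision=4,suppress=True)
for n,f,cs,ring,egg,ft in(('top',T,[(191,38),(358,176),(218,344),(50,207)],(207,196),(154,233),(103,210,299)),('side',S,[(112,50),(322,95),(277,292),(57,244)],(198,158),(265,146),(212,318,226))):
    c=np.array([ray(n,f(u),.009) for u in cs]);print(n,c[:,:2].tolist(),'mean',c.mean(0)[:2],'ring',ray(n,f(ring),.009)[:2],'egg',ray(n,f(egg),.0435)[:2])
    e=c-np.roll(c,1,0);print('len',np.linalg.norm(e,axis=1),'yaw',np.degrees(np.arctan2(e[:,1],e[:,0])))
    # foot fit: project circle extents
    from scipy.optimize import least_squares
    a=np.linspace(0,6.28,90)
    g=[f((ft[0],0))[0],f((ft[1],0))[0],f((0,ft[2]))[1]]
    def res(p):
        q=np.array([proj(n,(p[0]+.026*np.cos(t),p[1]+.026*np.sin(t),z)) for t in a for z in(.009,.018)])
        return [q[:,0].min()-g[0],q[:,0].max()-g[1],q[:,1].max()-g[2]]
    s=least_squares(res,ray(n,f(egg),.0435)[:2],diff_step=1e-3);print('foot',s.x,s.fun)
for u in((167,165),(488,176)):print('jar/salt ~',ray('top',u,.1)[:2])
print(ray('top',(242,198),.01)[:2],ray('top',(321,288),.01)[:2])
```

```text
top [[0.6210733797567801, 0.06709201550330621], [0.5517718479448775, -0.014503908981289877], [0.4696777177572455, 0.05256749207612371], [0.5365922391029463, 0.1346604824961927]] mean [0.5448 0.06  ] ring [0.542  0.0585] egg [0.5171 0.0813]
len [0.1082 0.1071 0.106  0.1059] yaw [ -38.653  -130.3421  140.751    50.8163]
foot [0.5174 0.0823] [-0.2909  0.2923 -0.0025]
side [[0.5557374958940651, -0.011817736804175194], [0.4740190691664938, 0.05604534918688808], [0.5395559615113942, 0.138703718496825], [0.6221473338331676, 0.07107153290405133]] mean [0.5479 0.0635] ring [0.543 0.06 ] egg [0.5185 0.0832]
len [0.1062 0.1062 0.1055 0.1067] yaw [-128.7013  140.2921   51.5903  -39.3133]Traceback (most recent call last):
  File "<stdin>", line 15, in <module>
    return func(*args, **kwargs)
    result = trf(vector_fun.fun, vector_fun.jac, x0, f0, J0, lb, ub, ftol, xtol,
                 gtol, max_nfev, x_scale, loss_function, tr_solver,
                 tr_options.copy(), verbose, callback=callback_wrapped)
    return trf_no_bounds(
        fun, jac, x0, f0, J0, ftol, xtol, gtol, max_nfev, x_sc
[... 752 characters left out ...]
 [f_eval - f0 for f_eval in f_evals]
                                    ^^^^^^^
    f = np.atleast_1d(self.fun(x, *self.args, **self.kwargs))
                      ~~~~~~~~^^^^^^^^^^^^^^^^^^^^^^^^^^^^^^
    return np.atleast_1d(self.fun(x))
                         ~~~~~~~~^^^
    return self.f(x, *self.args, **self.kwargs)
           ~~~~~~^^^^^^^^^^^^^^^^^^^^^^^^^^^^^^
  File "<stdin>", line 13, in res
  File "h.py", line 12, in proj
    K,R,t=cam(n); q=K@(R@np.array(p,float)+t); return q[:2]/q[2]
          ~~~^^^
  File "h.py", line 6, in cam
    m=viewer.camera_model(n); K=np.array([[m['fx'],0,m['cx']],[0,m['fy'],m['cy']],[0,0,1.]])
ValueError: time passes only in moves, steps and waits
```

>>> arm_command(moves=[{"dp":[0.07,0.165,0],"rotation":[0,0,0.0432],"fingers":-0.32},{"dp":[0.07,0.165,0],"rotation":[0,0,0.0432],"fingers":-0.32},{"dp":[0.07,0.165,0],"rotation":[0,0,0.0432],"fingers":-0.32},{"dp":[0.07,0.165,0],"rotation":[0,0,0.0432],"fingers":-0.32},{"dp":[0.07,0.165,0],"rotation":[0,0,0.0432],"fingers":-0.32},{"dp":[0.07,0.165,0],"rotation":[0,0,0.0432],"fingers":-0.32},{"dp":[0.07,0.165,0],"rotation":[0,0,0.0432],"fingers":-0.32},{"dp":[0.07,0.165,0],"rotation":[0,0,0.0432],"fingers":-0.32}])

```text
time: 1.1
ee_pos: [0.3714, -0.2198, 0.2637]
orientation: [0.0, 0.762, 0.647, -0.0]
wrist_force: [1.2, -0.5, -0.5]
finger_gap: 0.343
grasp_force: 0.0
```

>>> arm_command(moves=[{"dp":[0.044,0.14,0],"rotation":[0,0,0.0432],"fingers":-0.32},{"dp":[0.044,0.14,0],"rotation":[0,0,0.0432],"fingers":-0.32},{"dp":[0.044,0.14,0],"rotation":[0,0,0.0432],"fingers":-0.32},{"dp":[0.044,0.14,0],"rotation":[0,0,0.0432],"fingers":-0.32},{"dp":[0.044,0.14,0],"rotation":[0,0,0.0432],"fingers":-0.32},{"dp":[0.044,0.14,0],"rotation":[0,0,0.0432],"fingers":-0.32},{"dp":[0.044,0.14,0],"rotation":[0,0,0.0432],"fingers":-0.32},{"dp":[0.044,0.14,0],"rotation":[0,0,0.0432],"fingers":-0.32},{"dp":[0,0,0],"rotation":[0,0,0],"fingers":-0.32}])

```text
time: 2.22
ee_pos: [0.4767, 0.118, 0.2637]
orientation: [-0.0, 0.318, 0.948, 0.001]
wrist_force: [-0.4, -0.5, -0.3]
finger_gap: 0.337
grasp_force: 0.0
```

>>> arm_command(moves=[{"dp":[-0.008,-0.0107,-0.13],"rotation":[0,0,0],"fingers":-0.32},{"dp":[0,0,-0.13],"rotation":[0,0,0],"fingers":-0.32},{"dp":[0,0,-0.13],"rotation":[0,0,0],"fingers":-0.32},{"dp":[0,0,-0.13],"rotation":[0,0,0],"fingers":-0.32},{"dp":[0,0,-0.13],"rotation":[0,0,0],"fingers":-0.32},{"dp":[0,0,-0.05],"rotation":[0,0,0],"fingers":-0.32},{"dp":[0,0,-0.04],"rotation":[0,0,0],"fingers":-0.32},{"dp":[0,0,-0.014],"rotation":[0,0,0],"fingers":-0.32},{"dp":[0,0,0],"rotation":[0,0,0],"fingers":-0.32}])

```text
time: 3.35
ee_pos: [0.4748, 0.1114, 0.0381]
orientation: [0.0, 0.32, 0.947, 0.0]
wrist_force: [0.5, 0.2, -0.3]
finger_gap: 0.342
grasp_force: 0.0
```

Run:
```python
from h import *
f=lambda i,x,y:cv2.resize(cv2.cvtColor(i[y:y+133,x:x+133],cv2.COLOR_RGB2BGR),(400,400),interpolation=cv2.INTER_CUBIC)
a=viewer.snapshot('top');b=viewer.snapshot('side')
cv2.imwrite('pics/c2.png',np.hstack([f(a,240,150),f(b,255,230)]));print(r.read_state()['ee_pos'])
```

```text
[0.47484985 0.1114471  0.03821741]
```

View pics/c2.png

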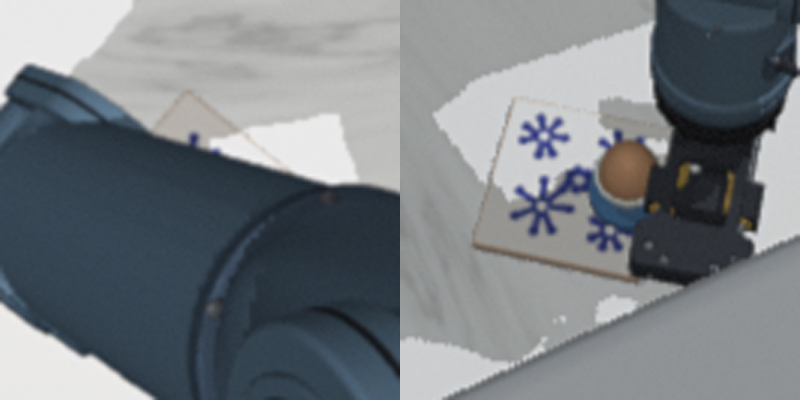

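The side view has the egg at (628,170) in the crop, with the fingers clear beside the cup; the arm hides the top view. Now I'll push slowly.

>>> arm_command(moves=[{"dp":[0.005,0.0063,-0.0035],"rotation":[0,0,0],"fingers":-0.32},{"dp":[0.0133,-0.01,0],"rotation":[0,0,0],"fingers":-0.32},{"dp":[0.0133,-0.01,0],"rotation":[0,0,0],"fingers":-0.32},{"dp":[0.0133,-0.01,0],"rotation":[0,0,0],"fingers":-0.32},{"dp":[0.0053,-0.004,0],"rotation":[0,0,0],"fingers":-0.32},{"dp":[0.0053,-0.004,0],"rotation":[0,0,0],"fingers":-0.32},{"dp":[0.0053,-0.004,0],"rotation":[0,0,0],"fingers":-0.32},{"dp":[0.0053,-0.004,0],"rotation":[0,0,0],"fingers":-0.32},{"dp":[0.0053,-0.004,0],"rotation":[0,0,0],"fingers":-0.32},{"dp":[0.0053,-0.004,0],"rotation":[0,0,0],"fingers":-0.32}])

```text
time: 4.7
ee_pos: [0.4973, 0.097, 0.0364]
orientation: [-0.0, 0.32, 0.947, -0.0]
wrist_force: [-0.3, 0.5, -0.3]
finger_gap: 0.343
grasp_force: 0.4
```

>>> arm_command(moves=[{"dp":[0.0053,-0.004,0],"rotation":[0,0,0],"fingers":-0.32},{"dp":[0.0053,-0.004,0],"rotation":[0,0,0],"fingers":-0.32},{"dp":[0.0053,-0.004,0],"rotation":[0,0,0],"fingers":-0.32},{"dp":[0.0053,-0.004,0],"rotation":[0,0,0],"fingers":-0.32},{"dp":[0.0053,-0.004,0],"rotation":[0,0,0],"fingers":-0.32},{"dp":[0,0,0],"rotation":[0,0,0],"fingers":-0.32}])

```text
time: 5.45
ee_pos: [0.5055, 0.0908, 0.0365]
orientation: [0.0, 0.321, 0.947, 0.0]
wrist_force: [-0.7, 0.7, -0.4]
finger_gap: 0.339
grasp_force: 0.1
```

Run:
```python
from h import *
b=viewer.snapshot('side')
cv2.imwrite('pics/c3.png',cv2.resize(cv2.cvtColor(b[250:335,265:365],cv2.COLOR_RGB2BGR),(600,510),interpolation=cv2.INTER_CUBIC));print(r.read_state()['ee_pos'])
```

```text
[0.5054769  0.09087474 0.03650612]
```

View pics/c3.png

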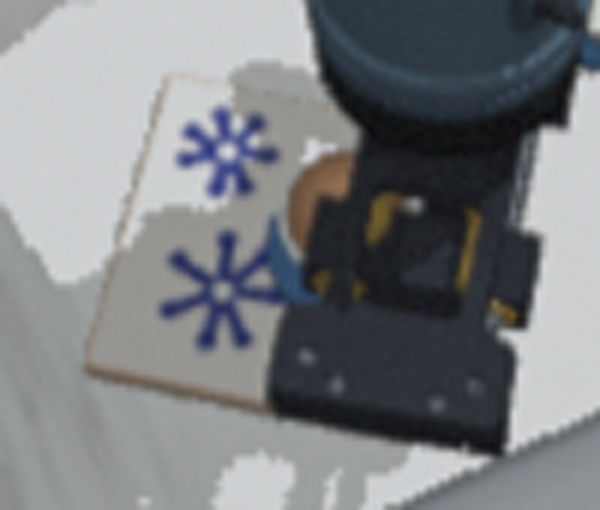

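The cup's foot edge is at x=267 in the crop, so it has moved about 15 mm towards the middle, which matches the plan. The tile corner is unchanged. I'll push another 16 mm, then back off and measure.

>>> arm_command(moves=[{"dp":[0.0053,-0.004,0],"rotation":[0,0,0],"fingers":-0.32},{"dp":[0.0053,-0.004,0],"rotation":[0,0,0],"fingers":-0.32},{"dp":[0.0053,-0.004,0],"rotation":[0,0,0],"fingers":-0.32},{"dp":[0.0053,-0.004,0],"rotation":[0,0,0],"fingers":-0.32},{"dp":[0.0053,-0.004,0],"rotation":[0,0,0],"fingers":-0.32},{"dp":[0.0053,-0.004,0],"rotation":[0,0,0],"fingers":-0.32},{"dp":[0.0053,-0.004,0],"rotation":[0,0,0],"fingers":-0.32},{"dp":[0.0053,-0.004,0],"rotation":[0,0,0],"fingers":-0.32},{"dp":[0,0,0],"rotation":[0,0,0],"fingers":-0.32}])

```text
time: 6.62
ee_pos: [0.5182, 0.0813, 0.0365]
orientation: [0.0, 0.321, 0.947, 0.0]
wrist_force: [0.3, 0.4, 0.1]
finger_gap: 0.34
grasp_force: 0.1
```

>>> arm_command(moves=[{"dp":[-0.0266,0.02,0],"rotation":[0,0,0],"fingers":-0.32},{"dp":[-0.08,0.06,0],"rotation":[0,0,0],"fingers":-0.32},{"dp":[-0.08,0.06,0],"rotation":[0,0,0],"fingers":-0.32},{"dp":[0,0,0],"rotation":[0,0,0],"fingers":-0.32}])

```text
time: 7.12
ee_pos: [0.4597, 0.1253, 0.0366]
orientation: [-0.001, 0.318, 0.948, -0.0]
wrist_force: [0.4, -0.4, -0.6]
finger_gap: 0.339
grasp_force: 0.0
```

Run:
```python
from h import *
b=viewer.snapshot('side')
cv2.imwrite('pics/c4.png',cv2.resize(cv2.cvtColor(b[250:335,265:365],cv2.COLOR_RGB2BGR),(600,510),interpolation=cv2.INTER_CUBIC))
```

```text
(no output)
```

View pics/c4.png

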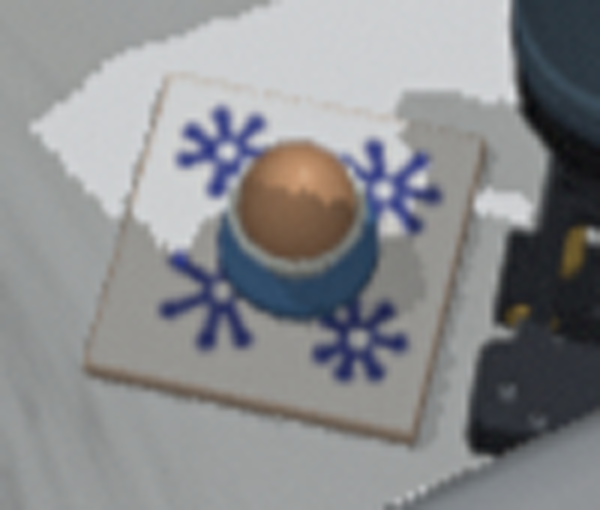

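Side crop (6x): the egg centre is at (299,201), the foot spans 218–380 with its bottom at 320, and the tile corners are (167,75), (483,143), (413,440), (87,367).

Run:
```python
from h import *
K,R,t=cam('side')
S=lambda u:(265+(u[0]+.5)/6-.5,250+(u[1]+.5)/6-.5)
def ry(u,z):
    d=R.T@np.linalg.solve(K,[*S(u),1]);c=-R.T@t;return (c+d*(z-c[2])/d[2])[:2]
cs=np.array([ry(u,.009) for u in((167,75),(483,143),(413,440),(87,367))])
print('tile',cs.mean(0),(cs[0]+cs[2])/2,(cs[1]+cs[3])/2,'ring',ry((297,237),.009),'egg',ry((299,201),.0435))
a=np.linspace(0,6.28,90)
def ext(p):
    P=np.array([(p[0]+.026*np.cos(x),p[1]+.026*np.sin(x),z) for x in a for z in(.009,.018)])@R.T+t
    q=P@K.T;q=q[:,:2]/q[:,2:];return [q[:,0].min(),q[:,0].max(),q[:,1].max()]
from scipy.optimize import least_squares
g=[S((218,0))[0],S((380,0))[0],S((0,320))[1]]
s=least_squares(lambda p:np.array(ext(p))-g,[.545,.06],diff_step=1e-3);print('foot',s.x,s.fun)
```

```text
tile [0.548171   0.06358409] [0.54832685 0.06338304] [0.54801516 0.06378515] ring [0.54299023 0.0598597 ] egg [0.5434013 0.0639746]
foot [0.54356295 0.06297899] [-0.10797678  0.10863919 -0.00252706]
```

The cup is about 4 mm short of the middle. That is inside tolerance, but I'll nudge it 3 mm more and then retreat.

>>> arm_command(moves=[{"dp":[0.0484,-0.0354,0],"rotation":[0,0,0],"fingers":-0.32},{"dp":[0.0484,-0.0354,0],"rotation":[0,0,0],"fingers":-0.32},{"dp":[0.0484,-0.0354,0],"rotation":[0,0,0],"fingers":-0.32},{"dp":[0.0135,-0.0098,0],"rotation":[0,0,0],"fingers":-0.32},{"dp":[0.0135,-0.0098,0],"rotation":[0,0,0],"fingers":-0.32},{"dp":[0.0054,-0.0039,0],"rotation":[0,0,0],"fingers":-0.32},{"dp":[0.0054,-0.0039,0],"rotation":[0,0,0],"fingers":-0.32},{"dp":[0.0054,-0.0039,0],"rotation":[0,0,0],"fingers":-0.32},{"dp":[0.0054,-0.0039,0],"rotation":[0,0,0],"fingers":-0.32},{"dp":[0.0054,-0.0039,0],"rotation":[0,0,0],"fingers":-0.32},{"dp":[0.0054,-0.0039,0],"rotation":[0,0,0],"fingers":-0.32},{"dp":[0,0,0],"rotation":[0,0,0],"fingers":-0.32}])

```text
time: 8.68
ee_pos: [0.5236, 0.0785, 0.0365]
orientation: [0.0, 0.321, 0.947, 0.0]
wrist_force: [-0.6, -0.1, 0.7]
finger_gap: 0.344
grasp_force: 0.1
```

>>> arm_command(moves=[{"dp":[-0.0266,0.02,0],"rotation":[0,0,0],"fingers":-0.32},{"dp":[-0.1,0.075,0],"rotation":[0,0,0],"fingers":-0.32},{"dp":[-0.1,0.075,0],"rotation":[0,0,0],"fingers":-0.32},{"dp":[0,0,0.15],"rotation":[0,0,0],"fingers":-0.32},{"dp":[0,0,0.15],"rotation":[0,0,0],"fingers":-0.32},{"dp":[0,0,0.15],"rotation":[0,0,0],"fingers":-0.32},{"dp":[0,-0.2,0.1],"rotation":[0,0,0],"fingers":-0.32},{"dp":[0,-0.2,0.1],"rotation":[0,0,0],"fingers":-0.32},{"dp":[0,-0.2,0],"rotation":[0,0,0],"fingers":-0.32},{"dp":[0,-0.2,0],"rotation":[0,0,0],"fingers":-0.32},{"dp":[0,-0.2,0],"rotation":[0,0,0],"fingers":-0.32},{"dp":[0,-0.2,0],"rotation":[0,0,0],"fingers":-0.32},{"dp":[0,0,0],"rotation":[0,0,0],"fingers":-0.32}])

```text
time: 10.3
ee_pos: [0.4542, -0.2267, 0.2269]
orientation: [-0.0, 0.324, 0.946, -0.001]
wrist_force: [0.4, 0.5, 0.0]
finger_gap: 0.339
grasp_force: 0.0
```

Run:
```python
from h import *
f=lambda i:cv2.resize(cv2.cvtColor(i,cv2.COLOR_RGB2BGR),(400,i.shape[0]*4),interpolation=cv2.INTER_CUBIC)
a=f(viewer.snapshot('top')[170:270,255:355]);b=f(viewer.snapshot('side')[250:335,265:365])
o=np.zeros((400,800,3),np.uint8);o[:,:400]=a;o[:340,400:]=b
cv2.imwrite('pics/c5.png',o)
```

```text
(no output)
```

View pics/c5.png

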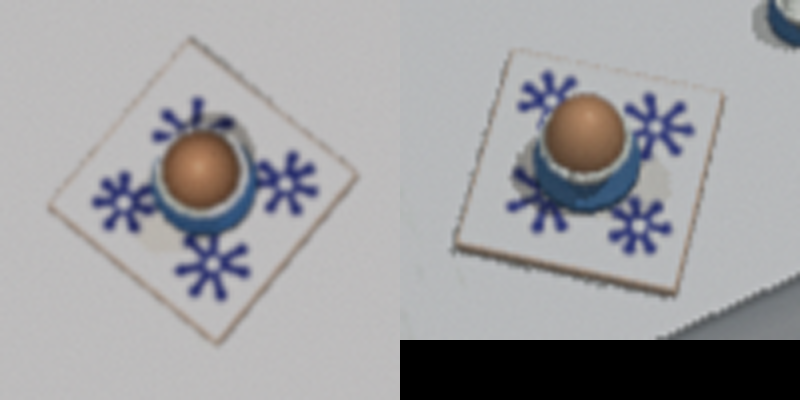

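Tile corners are unchanged in both views. Top: egg (201,171), foot 152–258 with bottom 237. Side: egg (187,133), foot 131–240 with bottom 212.

Run:
```python
from h import *
from scipy.optimize import least_squares
a=np.linspace(0,6.28,90)
for n,o,egg,ft,cs in(('top',(255,170),(201,171),(152,258,237),[(191,38),(358,176),(218,344),(50,207)]),('side',(265,250),(187,133),(131,240,212),[(112,50),(322,95),(277,292),(57,244)])):
    K,R,t=cam(n);S=lambda u:(o[0]+(u[0]+.5)/4-.5,o[1]+(u[1]+.5)/4-.5)
    def ry(u,z):
        d=R.T@np.linalg.solve(K,[*S(u),1]);c=-R.T@t;return (c+d*(z-c[2])/d[2])[:2]
    def ext(p):
        P=np.array([(p[0]+.026*np.cos(x),p[1]+.026*np.sin(x),z) for x in a for z in(.009,.018)])@R.T+t
        q=P@K.T;q=q[:,:2]/q[:,2:];return [q[:,0].min(),q[:,0].max(),q[:,1].max()]
    g=[S((ft[0],0))[0],S((ft[1],0))[0],S((0,ft[2]))[1]]
    s=least_squares(lambda p:np.array(ext(p))-g,[.545,.06],diff_step=1e-3)
    T=np.mean([ry(u,.009) for u in cs],0);print(n,'tile',T,'egg-tile',ry(egg,.0435)-T,'foot-tile',s.x-T)
```

```text
top tile [0.5447788  0.05995402] egg-tile [ 0.00196037 -0.00033788] foot-tile [ 0.00298018 -0.00073636]
side tile [0.54786497 0.06350072] egg-tile [ 0.00046818 -0.00243276] foot-tile [ 0.00132339 -0.00395227]
```

Both views put the cup within about 4 mm of the tile's middle, upright with the egg seated, and the arm is clear. I'll hand it in.

```bash
python3 -c "
from bench import r
print(r.finish_job())"
```

```text
the job is handed in; nothing more can be done
None
```

I pushed the egg cup to within about 4 mm of the tile's middle by camera measurement (limit 8 mm), upright with the egg seated and the tile unmoved in the images, and handed the job in at about 10 s; no verdict came back.

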